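Let the grinding balls out with the gate lever

ROBOT

A 7-joint arm with a two-finger parallel gripper is mounted at the origin on a cart in front of the work surface, level with it; the furniture and walls round the work are solid. World frame = base frame: x ahead of the robot, y to its left, z up, the work surface at z = 0. Lengths are in m, angles in rad, forces in N, time in s.
With the tool pointing down it reaches from about 0.425 to 0.95 m from the base axis. Payload 4.7 kg.
Tool frame: the origin (TCP) lies between the finger pads; the fingertips stand 8 mm ahead of it and the grasp point (between the pads) lies 11 mm behind it; z points along the fingers, y is the line along which they close (so a half turn about z gives the same grasp; the last joint's range is limited). The gripper opens to 87 mm and grips with 3 to 60 N. Pads are 19 mm wide; open, the fingers measure 117 mm over their backs; the gripper's body (75 mm by 190 mm) begins 51 mm behind the grasp point.
Start: joints at [1.287, 0.469, -0.049, 1.532, 0.024, 1.141, -0.082], TCP at [0.17, -0.653, 0.208] pointing down, gripper open.
Joint ranges: [-2.59, 2.59], [-0.33, 1.99], [-1.39, 1.29], [0.1, 2.45], [-1.04, 4.18], [0.21, 1.99], [-2.66, 2.66]. Speed limits (rad/s): [2.57, 2.57, 3.14, 3.14, 3.14, 3.14, 3.14].

INTERFACE

Orientations are given as [roll, pitch, yaw] about the fixed x, y, z axes, in that order (R = Rz(yaw) Ry(pitch) Rx(roll)).
In Python, from plant import arm gives the robot as it stands.
- The arm moves only by the tool apply_moves, never from a script. Its argument "series" is a list of rows, each a list of 3 entries, a list of its own where there are three numbers: the shift along the tool's x, y, z in cm, then the turn, a rotation vector about the tool's x, y, z in degrees, then the closure, from 0 (fully open) to 1 (shut). A call has 1 to 20 rows; each row is the pose to reach, as a shift and turn from the pose commanded when the call began, along the tool's axes at that moment; what a row does not reach only later rows make up. A row lasts 1/10 s, in which the tool goes at most 50 mm and 8.59 degrees, less where a joint would pass 70% of its speed; a pose out of reach is approached as far as the arm can. A call with a gripper value outside its range is refused whole. The fingers move at their own pace and stop on an object; "grip_force" is the grip in N (left out, the last holds). Time passes only in rows, so rows that repeat a pose let the fingers close. It gives the time, the measured TCP pose, the force, the opening and the grip force at its end, in the units of the state.
- arm.read_state(): the state, without advancing time (a new reading comes with each control period).
- arm.camera(name): name is "scene" or "top"; returns the picture (480x640x3 uint8, blue, green, red); there is no depth.
- arm.calibration(name): a dict with "mtx" (3x3 intrinsics, pixels), "k1" (the pictures are not rectified: a ray, as slopes to the right and down, at radius r is drawn at 1 + k1 r^2 times it, then the intrinsics apply), "T" (4x4, takes a point from camera to world coordinates). Camera axes: x right, y up, looking along -z (the intrinsics and any distortion apply to the point x, -y, -z); pixel columns grow to the right and rows downward; lengths in m; the calibration is good to about 2 mm. A picture is of the moment at which its call begins. calibration takes no time and is no camera call.
- arm.close_job(): hands the job in; it is judged then, once.
Trained networks look in the newest picture that a camera, given by its name, has taken for a name from the list of things; names that differ only in an ending like _2 or _b are one class to them, and where a whole thing is asked for, a point or a joint stands for the part that bears it (a point fixed in the world has none). Each returns a list of dicts, best first, with "conf" (0 to 1); they miss things now and then, are a little off and sometimes report something else, mostly with a low value. They report only what shows in the picture. A call takes as long as a camera call.
- arm.trace(camera, target): "region" (480x640 bool, what is visible of it) and "point" ([column, row] in pixels, amid what is visible of it).
The state is a dict: "clock": time; "joint_pos": joint angles; "qvel": joint speeds; "joint_torque": joint torques, N m; "tool_pos": TCP position; "eef_rot": TCP orientation; "ft_force": force on the tool from outside, world axes, zero at the start; "ft_torque": the same for the moment, N m; "grip_width": opening from 0.0 (shut) to 1.0 (fully open); "gripper_force": force on a finger pad.
Only numpy, scipy, OpenCV 4.12 (cv2) and the standard library are available. Lean on these libraries where they do the work, as an engineer would, in place of code of your own. Each camera call takes 0.05 s, during which the arm holds its last target. There are 200 camera calls.

TASK

Press down the long end of the lever with the fingertips so that its short end raises the heavy steel flap, and keep it pressed until both grinding balls have rolled out from behind the flap and lie in the tray. Then let the lever come back up under control, so that the flap goes shut without dropping, and take the hand away. Touch nothing but the lever, do not lift the lever out of its bearings, and leave the things around it alone.

Things in the scene. Friction and masses are not known exactly. Their poses are not given: they have to be found in the camera images.
- station: Aluminium dispensing station fixed on the worktop. Origin on the worktop under the lever's pivot; x runs along the lever from its long end towards the flap, y left, z up. Base plate x -95..140, y -40..110 mm; forks at the origin, 114 mm high; lever stop at x -70, 66 mm high; clear-walled chute at x 85..115, sloping down to -y into a tray centred at x 100, y -147, inside 84 x 94 mm, walls 50 mm.
- lever: Loose steel lever, 0.35 kg, 14 mm square bar; its cross pin rests in two open-topped forks. Origin on the pin, 95 mm above the worktop; at rest its axes are parallel to the station's. Long arm to -x, sloping up 0.28 rad to a paddle 180 mm from the pin; short arm 57 mm to +x, its nose just under the flap's overhang. Pressing the paddle turns it about y by up to 0.6 rad, where a stop holds it.
- paddle (a point): Centre of the top of the paddle (36 mm along the lever, 40 mm across, 12 mm thick, rubber-faced) on the lever's long end. At rest about 159 mm above the worktop; against the stop about 60 mm. To move the paddle takes roughly 3 to 7 N.
- flap (a joint): Heavy hinged steel flap (2.2 kg, 80 x 96 mm with a weight block on top) over the chute: 0 shut, grows as it rises, rad; about 0.28 with the lever at its stop. It falls shut by its weight. A skirt under its free edge holds back the balls; they pass from about 0.14 rad on.
- flap_edge (a point): Middle of the flap's free edge, 108 mm from its hinge, 98 mm above the worktop when shut.
- ball_a: Steel grinding ball, 20 mm in diameter, origin at its centre; at the start it lies in the chute against the flap's skirt, about 55 mm above the worktop. In the tray its centre is 18 mm up.
- ball_b: Second, equal ball, at the start behind the first.
- weight: Bystander: brass calibration weight with a knob, 29 mm wide, 50 mm high, origin under its centre.
- dropper: Bystander: amber dropper bottle, 33 mm wide, 94 mm high, origin under its centre.
- pot: Bystander: glass vial with a blue cap, 21 mm wide, 50 mm high, origin under its centre.

How it is judged:
By the outcome, as a careful person would: the job done as asked, in the order asked, and still so for the second after the job is handed in, with the robot touching nothing.
It also fails if it takes over 32 s, if anything falls off the work surface, if the arm or the gripper's body presses on something with over 40 N, if the wrist force passes 120 N, or if a joint passes its speed limit or range.

## Working session

There is one attempt and no reset: what is moved stays moved. The work goes in short steps, Python scripts to look and compute and a tool call to move; the robot and the scene stay as the last step left them, time stands still between calls to the robot, and variables do not carry over. Pictures are saved under pics/ and viewed, at most 10 in all, crops included, and the job is handed in when it is done.

Besides the shell and the picture viewer there is one more tool, called after "Emit:" as a command line: name --argument value ..., lists and objects as JSON in quotes. apply_moves: Moves the arm, as the interface text tells. Its arguments: {"type":"object","properties":{"series":{"type":"array"},"grip_force":{"type":"number"}},"required":["series"]}

```bash
mkdir -p pics; cat > h.py <<'E'
import numpy as np, cv2
from plant import arm
def ray(cam,px):
    c=arm.calibration(cam); K=np.array(c["mtx"],float); T=np.array(c["T"])
    d=np.array([(px[0]-K[0,2])/K[0,0],(px[1]-K[1,2])/K[1,1]]); u=d.copy()
    for _ in range(20): u=d/(1+c["k1"]*(u@u))
    v=T[:3,:3]@np.array([u[0],-u[1],-1]); return T[:3,3],v
def atz(cam,px,z):
    o,v=ray(cam,px); return o+v*(z-o[2])/v[2]
def proj(cam,P):
    c=arm.calibration(cam); K=np.array(c["mtx"],float); T=np.array(c["T"])
    p=T[:3,:3].T@(np.asarray(P)-T[:3,3]); u=np.array([p[0],-p[1]])/-p[2]
    u=u*(1+c["k1"]*(u@u)); return K[:2,:2]@u+K[:2,2]
def tri(p1,p2):
    (a,u),(b,v)=ray("scene",p1),ray("top",p2); u=u/np.linalg.norm(u); v=v/np.linalg.norm(v)
    s=np.linalg.lstsq(np.c_[u,-v],b-a,rcond=None)[0]; P,Q=a+s[0]*u,b+s[1]*v
    return (P+Q)/2,np.linalg.norm(P-Q)
E
python3 - <<'E'
from h import *
np.set_printoptions(precision=3,suppress=True)
for c in("scene","top"):
    cv2.imwrite(f"pics/{c}0.png",arm.camera(c)); print(c,np.array(arm.calibration(c)["T"])[:3,3])
    for t in("lever","paddle","flap","flap_edge","ball_a","station","weight","dropper","pot"):
        for r in arm.trace(c,t)[:3]:
            ys,xs=np.nonzero(r["region"]); print(t,round(r["conf"],2),np.round(r["point"]),xs.min(),xs.max(),ys.min(),ys.max(),len(xs))
s=arm.read_state();print(s["clock"],s["tool_pos"],s["eef_rot"],s["ft_force"])
E
```

```text
scene [-0.149  0.489  0.871]
lever 0.65 [250. 269.] 206 303 241 287 1140
lever 0.38 [302. 268.] 218 406 197 319 9683
paddle 0.89 [248. 266.] 206 302 242 287 1080
flap 0.8 [295. 222.] 267 325 198 246 1867
flap_edge 0.91 [300. 222.] 267 325 197 245 1855
station 0.55 [302. 267.] 219 406 198 320 9721
weight 0.59 [346. 305.] 339 354 291 315 326
weight 0.29 [306. 268.] 218 406 197 319 9739
dropper 0.73 [195. 265.] 188 204 247 280 403
pot 0.74 [310. 331.] 305 316 321 344 236
top [0.516 0.072 0.983]
lever 0.73 [239. 243.] 182 302 212 269 1453
paddle 0.56 [236. 243.] 184 302 212 269 1260
flap 0.84 [313. 191.] 284 338 157 221 2083
flap_edge 0.6 [310. 191.] 283 338 159 220 2139
flap_edge 0.52 [308. 223.] 229 384 157 302 9139
station 0.77 [311. 223.] 228 384 157 303 9197
weight 0.53 [318. 289.] 312 324 280 293 145
dropper 0.69 [218. 180.] 206 226 171 190 308
dropper 0.6 [309. 226.] 228 384 156 303 9421
pot 0.64 [272. 302.] 268 277 299 307 68
1.0 [ 0.17  -0.653  0.208] [ 3.141 -0.     0.255] [ 0.049 -0.395 -0.323]
```

View pics/scene0.png

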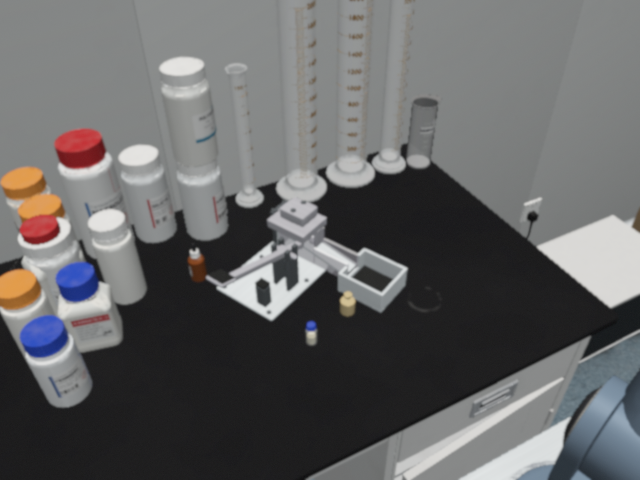

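View pics/top0.png

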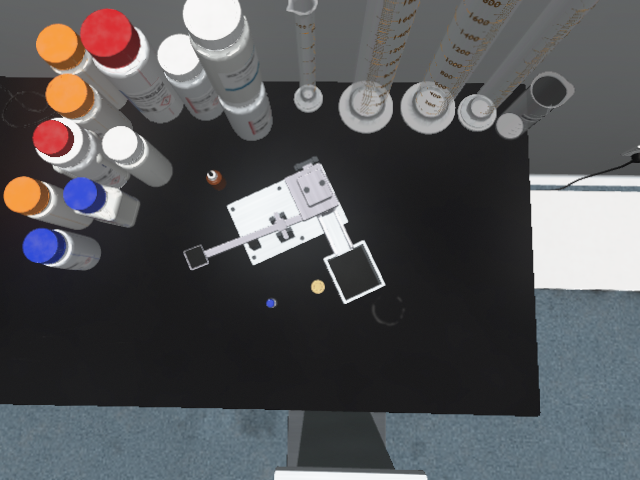

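The pictures show the station tilted by about 25°, the dark paddle at top (196,257) / scene (217,278), the tray at top (354,272), the dropper at (215,178), the pot at (271,303) and the weight at (318,287). I'll fit the station pose from these.

```bash
cat > fit.py <<'E'
from h import *
from scipy.optimize import least_squares
np.set_printoptions(precision=4,suppress=True)
L=lambda r,a:np.array([-r*np.cos(a),0,.095+r*np.sin(a)])
pad=np.array([-.173,0,.159])
obs=[("top",(196,257),pad),("scene",(217,278),pad),("top",(228,208),(-.095,.11,.006)),("top",(254,264),(-.095,-.04,.006)),
 ("scene",(271,315),(-.095,-.04,.006)),("scene",(219,288),(-.095,.11,.006)),
 ("top",(354.5,272),(.1,-.147,.05)),("scene",(373,278),(.1,-.147,.05))]
def W(q,p): c,s=np.cos(q[2]),np.sin(q[2]); return np.array([q[0]+c*p[0]-s*p[1],q[1]+s*p[0]+c*p[1],p[2]])
f=lambda q:np.concatenate([proj(c,W(q,p))-np.array(u) for c,u,p in obs])
x0=atz("top",(275,225),.09)
r=least_squares(f,[x0[0],x0[1],-1.2],loss="soft_l1"); 
if __name__=="__main__":
    print(r.x,r.cost); print(f(r.x).reshape(-1,2)); print("pad",W(r.x,pad),"tri",tri((217,278),(196,257)))
    np.save("st.npy",r.x)
    for n,p,z in(("dropper",(215,175),.09),("pot",(271,302),.05),("weight",(318,286),.05)): print(n,atz("top",p,z))
    tiles=[]
    for c in("top","scene"):
        im=cv2.imread(f"pics/{c}0.png"); x,y=(170,140) if c=="top" else (180,180)
        im=cv2.resize(im[y:y+180,x:x+240],None,fx=3.3,fy=3.3,interpolation=cv2.INTER_CUBIC)
        def pl(ps,col):
            q=np.array([(proj(c,W(r.x,p))-[x,y]+.5)*3.3 for p in ps]).astype(int); cv2.polylines(im,[q],True,col,1)
        pl([(-.095,-.04,.006),(.14,-.04,.006),(.14,.11,.006),(-.095,.11,.006)],(0,0,255))
        pl([(.058,-.194,.05),(.142,-.194,.05),(.142,-.1,.05),(.058,-.1,.05)],(0,255,0))
        pl([(-.19,-.02,.164),(-.156,-.02,.154),(-.156,.02,.154),(-.19,.02,.164)],(255,0,255))
        cv2.imwrite(f"pics/{c}1.png",im)
E
python3 fit.py
```

```text
[ 0.6571  0.1501 -1.1339] 20.118228923560622
[[-1.2578  0.1557]
 [ 2.5244 -2.0977]
 [-0.5269 -3.1515]
 [-0.7593  1.3558]
 [ 0.5481  3.3749]
 [-2.1382 -2.4108]
 [ 0.254   0.71  ]
 [ 0.3779 -8.0636]]
pad [0.5839 0.3069 0.159 ] tri (array([0.5861, 0.3089, 0.1521]), np.float64(0.00521717753805583))
dropper [0.7623 0.2935 0.09  ]
pot [0.5015 0.1724 0.05  ]
weight [0.5368 0.0744 0.05  ]
```

View pics/top1.png

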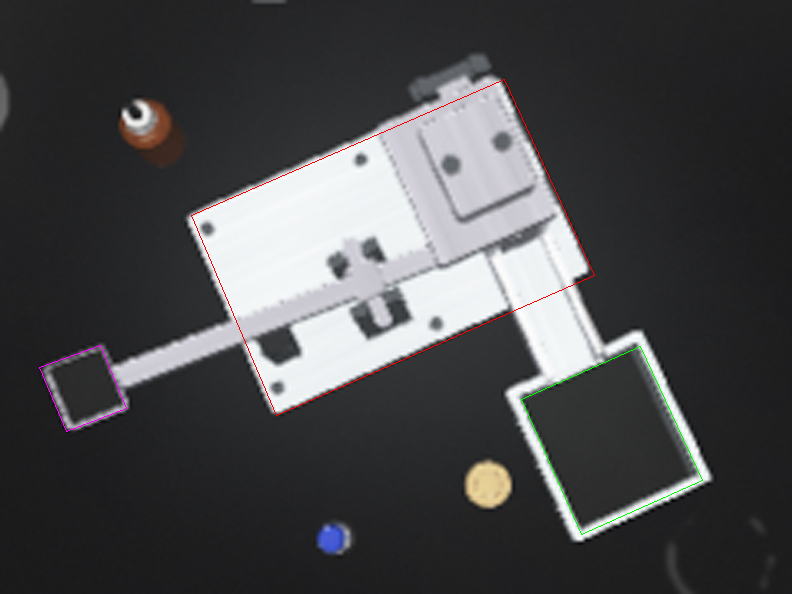

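View pics/scene1.png

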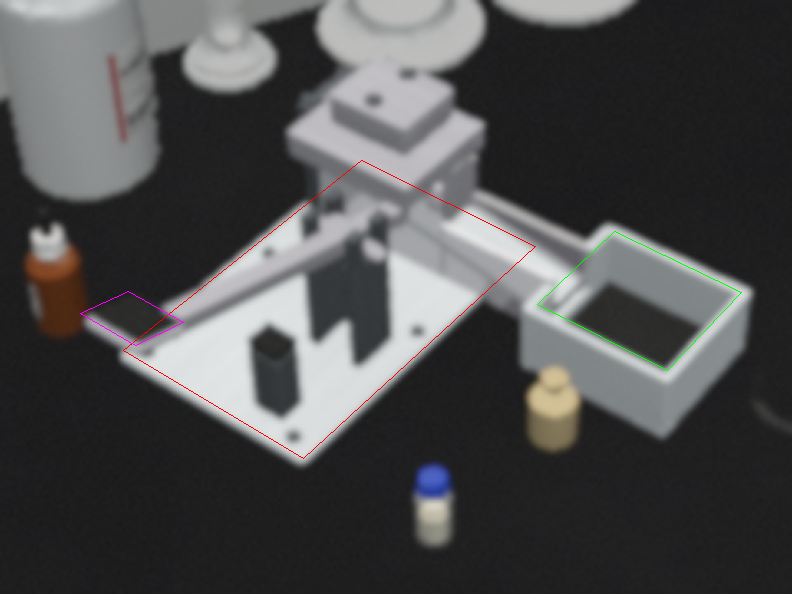

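The fit agrees with both pictures to a few mm: paddle at about (0.585, 0.307, 0.159). I'll approach via a waypoint, with the fingers closed and the gripper's long axis along world x.

Emit:
apply_moves --series '[[[43,-35.5,-5],[0,0,-75],1],[[43,-35.5,-5],[0,0,-75],1],[[43,-35.5,-5],[0,0,-75],1],[[43,-35.5,-5],[0,0,-75],1],[[43,-35.5,-5],[0,0,-75],1],[[43,-35.5,-5],[0,0,-75],1],[[43,-35.5,-5],[0,0,-75],1],[[43,-35.5,-5],[0,0,-75],1],[[43,-35.5,-5],[0,0,-75],1],[[43,-35.5,-5],[0,0,-75],1],[[64.3,-82.5,-1.2],[0,0,-75],1],[[64.3,-82.5,-1.2],[0,0,-75],1],[[64.3,-82.5,-1.2],[0,0,-75],1],[[64.3,-82.5,-1.2],[0,0,-75],1],[[64.3,-82.5,-1.2],[0,0,-75],1],[[64.3,-82.5,-1.2],[0,0,-75],1],[[64.3,-82.5,-1.2],[0,0,-75],1],[[64.3,-82.5,-1.2],[0,0,-75],1],[[64.3,-82.5,-1.2],[0,0,-75],1],[[64.3,-82.5,-1.2],[0,0,-75],1]]' --grip_force 10

```text
clock: 3.0
tool_pos: [0.5697, 0.2396, 0.2236]
eef_rot: [3.141, 0.0, 1.563]
ft_force: [1.3, -1.2, 0.9]
grip_width: 0.008
gripper_force: 0.0
```

Emit:
apply_moves --series '[[[5,1.2,0],[0,0,0],1],[[5,1.2,0],[0,0,0],1],[[5,1.2,0],[0,0,0],1],[[5,1.2,0],[0,0,0],1],[[5,1.2,0],[0,0,0],1]]'

```text
clock: 3.5
tool_pos: [0.5821, 0.2856, 0.2237]
eef_rot: [3.141, 0.001, 1.561]
ft_force: [0.1, -0.3, -0.4]
grip_width: 0.009
gripper_force: 0.0
```

```bash
python3 - <<'E'
from h import *
s=arm.read_state();print(s["tool_pos"],s["ft_force"],s["clock"])
a=arm.camera("top"); b=arm.camera("scene")
t=proj("top",np.array(s["tool_pos"])-[0,0,.008]); u=proj("scene",np.array(s["tool_pos"])-[0,0,.008]); print(t,u)
f=lambda im,x,y:cv2.resize(im[y:y+150,x:x+100],None,fx=4,fy=4,interpolation=cv2.INTER_CUBIC)
cv2.imwrite("pics/m.png",np.hstack([f(a,150,180),f(b,170,190)]))
E
```

```text
[0.58213441 0.28564266 0.22369922] [ 0.11674712 -0.29020555 -0.42961961] 3.5
[197.71519322 255.54063226] [227.86996212 248.29709457]
```

View pics/m.png

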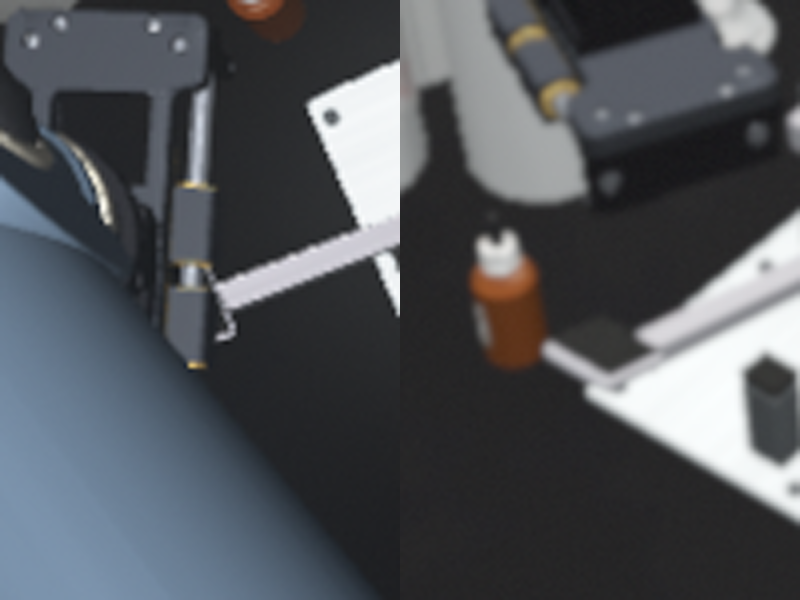

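The paddle lies just beyond the fingers, which are above and about 2 cm short of it. The dropper is clear at crop (505,300). I'll centre over the paddle and come down to just above it.

Emit:
apply_moves --series '[[[2.1,0.3,0],[0,0,0],1],[[2.1,0.3,1],[0,0,0],1],[[2.1,0.3,2.5],[0,0,0],1],[[2.1,0.3,4],[0,0,0],1],[[2.1,0.3,4.7],[0,0,0],1],[[2.1,0.3,5],[0,0,0],1],[[2.1,0.3,5],[0,0,0],1]]'

```text
clock: 4.3
tool_pos: [0.5846, 0.3083, 0.173]
eef_rot: [-3.141, 0.001, 1.563]
ft_force: [-0.7, 0.1, 0.7]
grip_width: 0.004
gripper_force: 0.0
```

```bash
python3 - <<'E'
from h import *
b=arm.camera("scene");s=arm.read_state();print(s["tool_pos"],s["ft_force"],proj("scene",np.array(s["tool_pos"])-[0,0,.008]))
im=cv2.resize(b[190:340,150:350],None,fx=4,fy=4,interpolation=cv2.INTER_CUBIC)
cv2.imwrite("pics/n.png",(255*(im/255.)**.5).astype(np.uint8))
E
```

```text
[0.58483323 0.30873319 0.17361311] [-0.54678167 -0.29800101  0.48234078] [217.88114705 273.17389924]
```

View pics/n.png

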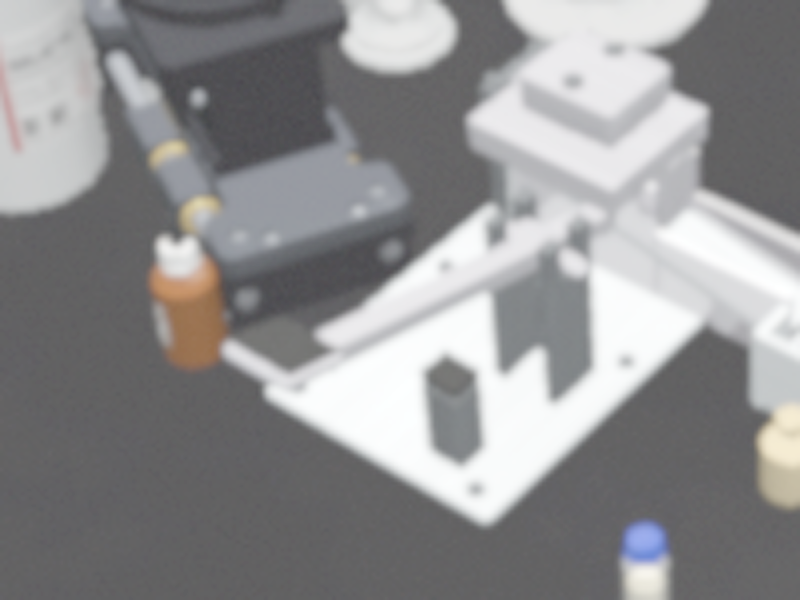

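```bash
python3 - <<'E'
from h import *
from scipy.spatial.transform import Rotation as Ro
np.set_printoptions(precision=0,suppress=True)
s=arm.read_state(); p=np.array(s["tool_pos"]); R=Ro.from_euler("xyz",s["eef_rot"]).as_matrix()
for nm,l in (("tip",(0,0,.008)),("tcp-62",(0,0,-.062)),("x+",(.0375,0,-.062)),("x-",(-.0375,0,-.062)),("y+",(0,.095,-.062)),("y-",(0,-.095,-.062)),("tcp-150",(0,0,-.15))):
    w=p+R@np.array(l); print(nm,np.round(w,3).tolist(),(proj("scene",w)-[150,190])*4,proj("top",w))
a=arm.camera("top")
im=cv2.resize(a[150:300,100:300],None,fx=4,fy=4,interpolation=cv2.INTER_CUBIC)
cv2.imwrite("pics/o.png",(255*(im/255.)**.5).astype(np.uint8))
E
```

```text
tip [0.585, 0.309, 0.166] [272. 333.] [193. 256.]
tcp-62 [0.585, 0.309, 0.236] [251. 211.] [181. 253.]
x+ [0.585, 0.346, 0.236] [164. 238.] [159. 252.]
x- [0.585, 0.271, 0.236] [337. 184.] [203. 253.]
y+ [0.68, 0.308, 0.236] [179.  85.] [185. 198.]
y- [0.49, 0.309, 0.236] [334. 354.] [177. 309.]
tcp-150 [0.585, 0.309, 0.324] [223.  40.] [163. 247.]
```

View pics/o.png

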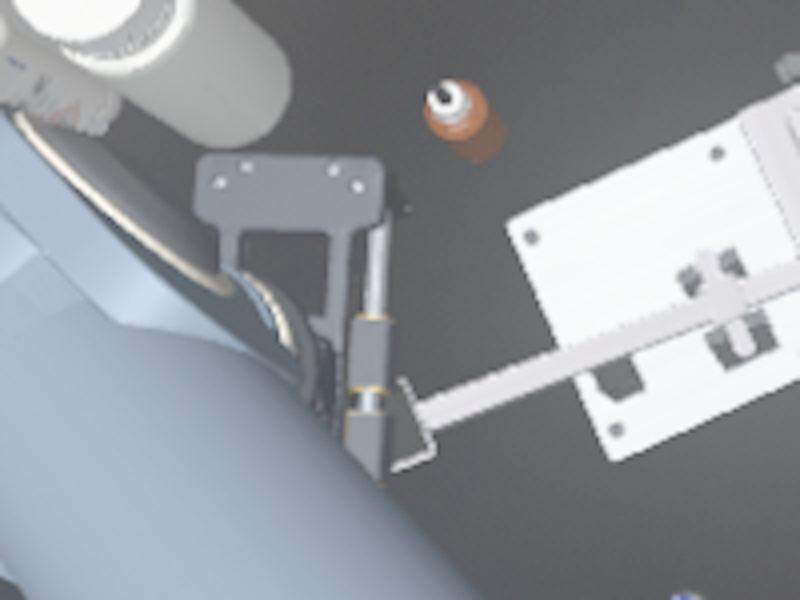

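The top view shows the gripper's long body along world x, clear of the dropper (crop 455,115) and the bottles, with the paddle beneath it at crop (400,430). The fingertip position agrees with the kinematics, so I'll press gently and watch the force.

Emit:
apply_moves --series '[[[0,0,0.4],[0,0,0],1],[[0,0,0.8],[0,0,0],1],[[0,0,1.2],[0,0,0],1],[[0.1,0,1.6],[0,0,0],1],[[0.2,-0.1,2],[0,0,0],1],[[0.2,-0.1,2],[0,0,0],1]]'

```text
clock: 5.0
tool_pos: [0.5831, 0.3108, 0.1528]
eef_rot: [-3.14, 0.001, 1.564]
ft_force: [-0.3, -0.8, 0.3]
grip_width: 0.004
gripper_force: 0.0
```

```bash
python3 - <<'E'
from h import *
b=arm.camera("scene");s=arm.read_state();print(s["tool_pos"],s["ft_force"],s["ft_torque"],s["clock"])
im=cv2.resize(b[240:310,190:290],None,fx=8,fy=8,interpolation=cv2.INTER_CUBIC)
im=(255*np.clip(im/130.,0,1)**.5).astype(np.uint8)
q=((proj("scene",np.array(s["tool_pos"])-[0,0,.008])-[190,240]+.5)*8).astype(int);cv2.circle(im,tuple(map(int,q)),5,(0,0,255),1)
cv2.imwrite("pics/p.png",im)
E
```

```text
[0.58336201 0.31091406 0.15317606] [-0.15159585 -0.04573794 -0.06927295] [-0.02494044 -0.08351238  0.02005206] 5.05
```

View pics/p.png

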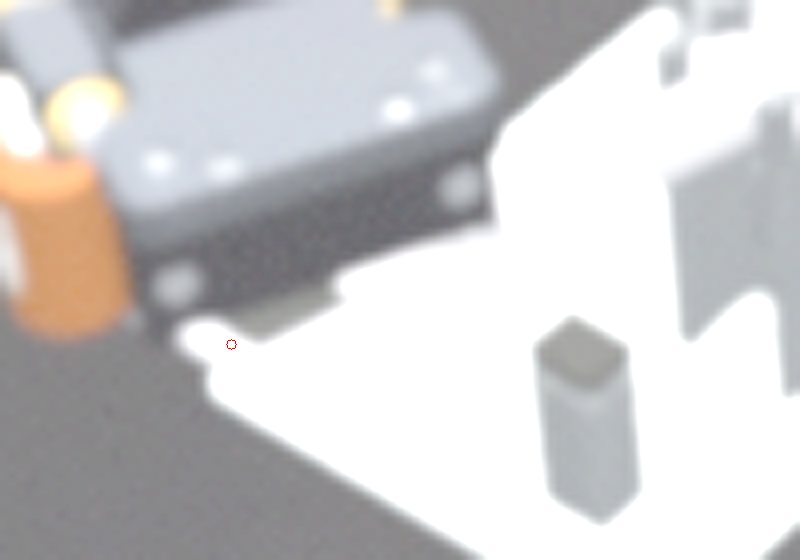

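```bash
python3 - <<'E'
from h import *
np.set_printoptions(precision=2,suppress=True)
q=np.load("st.npy")
a=cv2.imread("pics/scene0.png"); b=arm.camera("scene"); A=cv2.imread("pics/top0.png"); B=arm.camera("top")
g=lambda i:cv2.cvtColor(i,cv2.COLOR_BGR2GRAY)
def sh(i,j,x,y,w,h):
    t=g(i)[y:y+h,x:x+w]; big=cv2.resize(g(j)[y-8:y+h+8,x-8:x+w+8],None,fx=8,fy=8,interpolation=cv2.INTER_CUBIC)
    r=cv2.matchTemplate(big,cv2.resize(t,None,fx=8,fy=8,interpolation=cv2.INTER_CUBIC),cv2.TM_CCOEFF_NORMED); _,v,_,l=cv2.minMaxLoc(r)
    return np.array(l)/8-8,v
print("lever near paddle",sh(a,b,232,262,22,22),"mid",sh(a,b,250,250,25,22)); print("flap",sh(a,b,270,198,55,35)); print("base",sh(a,b,260,280,40,35))
print("padrim",sh(a,b,214,278,10,12))
for c in("scene","top"):
    for r in arm.trace(c,"paddle")[:2]:
        ys,xs=np.nonzero(r["region"]); print(c,r["conf"],r["point"],xs.min(),xs.max(),ys.min(),ys.max())
# finger search: difference
d=cv2.absdiff(a,b).max(2)[268:296,202:242]; print((d//10).astype(int).tolist().__str__().replace("], ","]\n").replace(", "," "))
E
```

```text
lever near paddle (array([ 8.  , -3.88]), 0.7428560853004456) mid (array([ 1.12, -0.62]), 0.9159783720970154)
flap (array([0., 0.]), 0.9993426203727722)
base (array([0., 0.]), 0.9996373653411865)
padrim (array([0.12, 0.25]), 0.9770933389663696)
scene 0.85 [263.1, 260.2] 214 301 242 286
top 0.57 [249.3, 235.5] 197 301 213 266
[[1 1 0 1 1 1 1 1 1 1 1 1 1 0 0 0 0 0 0 0 0 0 0 0 0 0 0 0 0 0 0 1 1 3 5 8 11 13 14 15]
[1 1 0 1 1 1 1 1 1 1 1 0 0 0 0 0 0 1 1 1 1 0 0 0 0 0 0 0 0 1 1 3 5 8 10 13 14 15 15 15]
[1 1 0 1 1 0 0 0 0 0 0 0 0 0 1 1 1 1 1 1 1 1 0 0 0 0 0 0 2 3 5 8 10 13 14 15 15 14 13 11]
[1 1 0 1 1 0 0 0 0 0 0 0 1 1 1 1 1 2 1 1 1 1 1 1 1 1 1 3 6 8 11 13 14 14 14 13 11 9 7 5]
[1 1 0 0 1 1 0 0 0 0 0 0 0 1 1 1 2 2 1 2 1 1 2 1 1 1 3 7 10 12 13 13 12 11 9 7 5 3 2 1]
[1 1 0 0 1 1 1 0 1 2 3 2 1 0 1 1 2 2 1 1 1 1 1 1 1 2 4 9 12 13 11 9 7 5 3 1 0 0 0 1]
[1 1 1 0 2 3 2 0 2 3 4 3 1 0 1 2 1 1 1 1 2 2 2 2 1 2 4 7 10 10 7 4 1 0 0 1 1 1 1 2]
[1 1 0 2 6 7 6 2 1 3 3 3 1 1 1 1 1 1 2 2 2 2 2 2 1 1 2 4 6 5 2 0 1 1 1 2 2 2 2 2]
[1 1 0 5 9 11 10 7 3 0 1 1 0 1 1 1 2 1 1 1 1 1 1 1 0 0 0 0 1 1 0 1 2 2 2 2 2 2 2
[... 881 characters left out ...]
 2 2 2 2 2 2 2 2 2 2 2 2 2 2 2 2 2 2 2 2 2]
[1 0 1 0 0 0 1 0 1 0 0 0 0 1 2 2 2 2 2 2 2 2 2 2 2 2 2 2 2 2 2 2 2 2 2 2 2 2 2 2]
[1 0 1 0 0 0 1 0 1 1 0 0 0 1 1 2 2 2 2 2 2 2 2 2 2 2 2 2 2 2 2 2 2 2 2 2 2 2 2 2]
[0 0 0 0 1 1 0 0 0 0 1 0 0 1 1 1 2 2 2 2 2 2 2 2 2 2 2 2 2 2 2 2 2 2 2 2 2 2 2 2]
[0 0 0 1 0 1 0 0 1 1 0 1 0 0 1 1 1 1 2 2 2 2 2 2 2 2 2 2 2 2 2 2 2 2 2 2 2 2 2 2]
[1 0 1 1 0 0 0 0 1 1 1 0 1 0 0 0 1 1 1 2 2 2 2 2 2 2 2 2 2 2 2 2 2 2 2 2 2 2 2 2]
[0 0 1 1 0 1 0 1 1 1 0 1 0 0 1 0 0 1 1 1 1 2 2 2 2 2 2 2 2 2 2 2 2 2 2 2 2 2 2 2]
[0 1 0 1 1 0 1 0 1 0 0 0 1 1 0 0 1 1 1 1 1 1 1 2 2 2 2 2 2 2 2 2 2 2 2 2 2 2 2 2]
[1 1 0 1 0 1 0 1 0 0 1 1 1 0 0 1 0 0 1 0 0 1 1 1 2 2 2 2 2 2 2 2 2 2 2 2 2 2 2 2]]
```

Emit:
apply_moves --series '[[[0,0,0.3],[0,0,0],1],[[0,0,0.6],[0,0,0],1],[[0,0,0.6],[0,0,0],1]]'

```text
clock: 5.55
tool_pos: [0.5836, 0.3115, 0.1478]
eef_rot: [3.141, -0.001, 1.564]
ft_force: [-0.2, 0.7, 3.6]
grip_width: 0.004
gripper_force: 1.4
```

Emit:
apply_moves --series '[[[0,0,0.3],[0,0,0],1],[[0,0,0.6],[0,0,0],1],[[0,0,0.6],[0,0,0],1]]'

```text
clock: 5.85
tool_pos: [0.5836, 0.3112, 0.1414]
eef_rot: [-3.142, -0.0, 1.564]
ft_force: [0.1, 1.7, 3.2]
grip_width: 0.008
gripper_force: 1.6
```

```bash
cat > chk.py <<'E'
from h import *
np.set_printoptions(precision=2,suppress=True)
a=cv2.imread("pics/scene0.png"); b=arm.camera("scene"); A=cv2.imread("pics/top0.png"); B=arm.camera("top")
g=lambda i:cv2.cvtColor(i,cv2.COLOR_BGR2GRAY)
def sh(i,j,x,y,w,h):
    t=g(i)[y:y+h,x:x+w]; big=cv2.resize(g(j)[y-8:y+h+8,x-8:x+w+8],None,fx=8,fy=8,interpolation=cv2.INTER_CUBIC)
    r=cv2.matchTemplate(big,cv2.resize(t,None,fx=8,fy=8,interpolation=cv2.INTER_CUBIC),cv2.TM_CCOEFF_NORMED); _,v,_,l=cv2.minMaxLoc(r)
    return np.array(l)/8-8,round(v,3)
print("flap",sh(a,b,270,198,55,35),"padrim",sh(a,b,214,278,10,12),"mid",sh(a,b,258,250,20,18),"dropper top",sh(A,B,204,168,24,24))
s=arm.read_state();print(s["tool_pos"],s["ft_force"],s["clock"])
E
python3 chk.py; python3 - <<'E'
from h import *
b=arm.camera("scene"); a=cv2.imread("pics/scene0.png")
f=lambda i:(255*np.clip(cv2.resize(i[245:305,195:265],None,fx=5.5,fy=8,interpolation=cv2.INTER_CUBIC)/200.,0,1)**.5).astype(np.uint8)
s=arm.read_state();m=f(b)
for h in(0,.03,.06):
    q=((proj("scene",np.array(s["tool_pos"])+[0,0,h-.008])-[195,245]+.5)*[5.5,8]).astype(int);cv2.circle(m,tuple(map(int,q)),4,(0,0,255),1)
cv2.imwrite("pics/q.png",np.hstack([f(a),m]))
E
```

```text
flap (array([ 0.  , -0.38]), 0.996) padrim (array([-3.  ,  0.38]), 0.731) mid (array([0.12, 0.75]), 0.975) dropper top (array([0., 0.]), 1.0)
[0.58 0.31 0.14] [-0.21  1.44  3.31] 5.95
```

View pics/q.png

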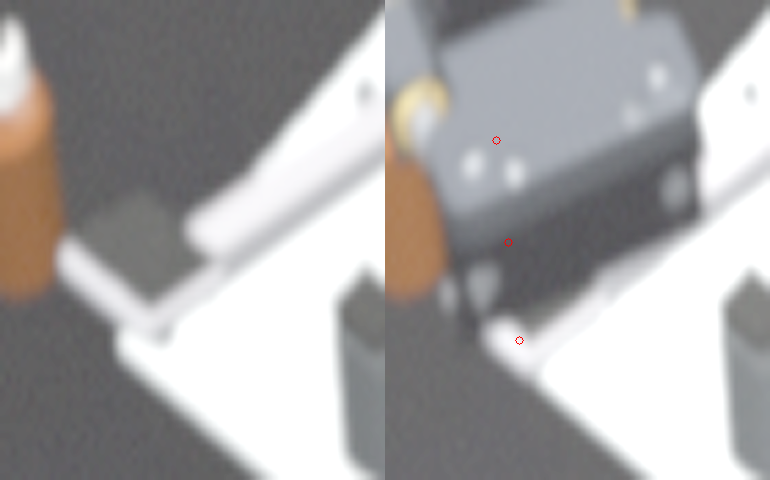

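The fingertips are now loaded (3.3 N, pad force 1.5 N). The flap moved by −0.4 px and the lever has turned, so contact is good and the dropper hasn't moved. I'll press on steadily.

Emit:
apply_moves --series '[[[0,0,0.5],[0,0,0],1],[[0,0,1],[0,0,0],1],[[0,0,1.5],[0,0,0],1],[[0,0,2],[0,0,0],1],[[0,0,2.5],[0,0,0],1],[[0,0,3],[0,0,0],1]]'

```text
clock: 6.6
tool_pos: [0.5835, 0.311, 0.1111]
eef_rot: [-3.141, -0.0, 1.564]
ft_force: [-0.6, 2.2, 2.8]
grip_width: 0.007
gripper_force: 1.7
```

```bash
python3 chk.py
```

```text
flap (array([-0.25, -2.12]), 0.925) padrim (array([-6.5 , -7.62]), 0.539) mid (array([0.62, 4.38]), 0.854) dropper top (array([0., 0.]), 1.0)
[0.58 0.31 0.11] [-0.99  1.48  2.76] 6.7
```

Emit:
apply_moves --series '[[[0.1,0,0.5],[0,0,0],1],[[0.2,-0.1,1],[0,0,0],1],[[0.3,-0.1,1.5],[0,0,0],1],[[0.3,-0.1,2],[0,0,0],1],[[0.3,-0.1,2.5],[0,0,0],1],[[0.3,-0.1,3],[0,0,0],1],[[0.3,-0.1,3.5],[0,0,0],1],[[0.3,-0.1,4],[0,0,0],1]]'

```text
clock: 7.5
tool_pos: [0.583, 0.3134, 0.0712]
eef_rot: [3.141, 0.001, 1.564]
ft_force: [-0.0, -1.8, 3.8]
grip_width: 0.001
gripper_force: 2.0
```

```bash
python3 chk.py
```

```text
flap (array([-0.38, -4.62]), 0.719) padrim (array([-5.5 , -2.12]), 0.567) mid (array([0.88, 7.  ]), 0.793) dropper top (array([0., 0.]), 1.0)
[0.58 0.31 0.07] [ 0.76 -0.61  2.49] 7.6
```

Emit:
apply_moves --series '[[[0,0,0.4],[0,0,0],1],[[0,0,0.8],[0,0,0],1],[[0,0,1.1],[0,0,0],1],[[0,0,1.3],[0,0,0],1],[[0,0,1.3],[0,0,0],1]]'

```text
clock: 8.1
tool_pos: [0.5828, 0.3135, 0.0583]
eef_rot: [-3.142, 0.0, 1.564]
ft_force: [1.7, -2.3, 4.5]
grip_width: 0.007
gripper_force: 1.9
```

```bash
python3 chk.py; python3 - <<'E'
from h import *
for c in("top","scene"):
    for r in arm.trace(c,"ball_a")[:4]: print(c,r["conf"],r["point"],r["region"].sum())
    i=arm.camera(c); cv2.imwrite(f"pics/{c}_t.png",i)
E
```

```text
flap (array([ 0.  , -5.38]), 0.642) padrim (array([-3.75,  3.62]), 0.526) mid (array([0.62, 7.75]), 0.762) dropper top (array([0., 0.]), 1.0)
[0.58 0.31 0.06] [ 0.45 -2.03  4.31] 8.2
top 0.56 [356.6, 284.0] 56
top 0.4 [344.3, 259.3] 55
scene 0.61 [361.8, 275.5] 62
scene 0.47 [345.3, 304.3] 304
```

Emit:
apply_moves --series '[[[0,0,0.2],[0,0,0],1],[[0,0,0.2],[0,0,0],1],[[0,0,0.2],[0,0,0],1],[[0,0,0.2],[0,0,0],1],[[0,0,0.2],[0,0,0],1],[[0,0,0.2],[0,0,0],1],[[0,0,0.2],[0,0,0],1],[[0,0,0.2],[0,0,0],1]]'

```text
clock: 9.2
tool_pos: [0.5825, 0.3144, 0.0567]
eef_rot: [-3.142, -0.001, 1.564]
ft_force: [1.1, -0.6, 4.6]
grip_width: 0.004
gripper_force: 1.7
```

```bash
python3 - <<'E'
from h import *
q=np.load("st.npy"); c_,s_=np.cos(q[2]),np.sin(q[2])
ims=[]
for c in("top","scene"):
    i=arm.camera(c); ims.append(i)
    for r in arm.trace(c,"ball_a")[:4]:
        w=atz(c,r["point"],.018)[:2]-q[:2]; print(c,round(r["conf"],2),r["point"],r["region"].sum(),"station xy",np.round([c_*w[0]+s_*w[1],-s_*w[0]+c_*w[1]],3))
f=lambda i,x,y:cv2.resize(i[y:y+120,x:x+80],None,fx=5,fy=5,interpolation=cv2.INTER_CUBIC)
cv2.imwrite("pics/r.png",np.hstack([f(ims[0],312,195),f(ims[1],335,210)]))
s=arm.read_state();print(s["tool_pos"],s["ft_force"],s["clock"])
E
```

```text
top 0.45 [358.3, 284.1] 48 station xy [ 0.1   -0.172]
top 0.38 [347.6, 261.6] 51 station xy [ 0.099 -0.118]
[0.58256955 0.31424838 0.05666612] [0.16663792 0.28244372 4.23888491] 9.4
```

View pics/r.png

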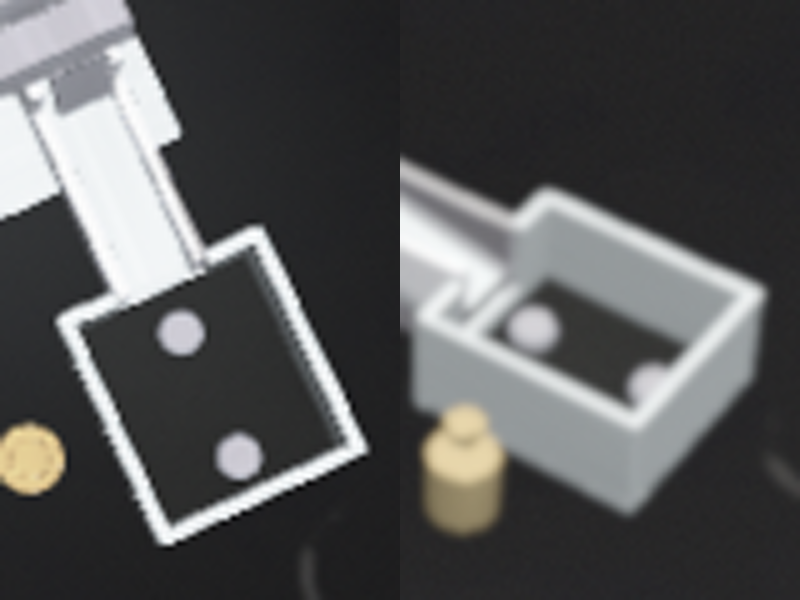

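Both balls lie in the tray (crop (180,332) and (240,457)). I'll let the lever up slowly along the same path.

Emit:
apply_moves --series '[[[0,0,-0.4],[0,0,0],1],[[0,0,-0.8],[0,0,0],1],[[0,0,-1.2],[0,0,0],1],[[0,0,-1.6],[0,0,0],1],[[0,0,-2],[0,0,0],1],[[0,0,-2.4],[0,0,0],1],[[0,0,-2.8],[0,0,0],1],[[0,0,-3.2],[0,0,0],1],[[0,0,-3.6],[0,0,0],1],[[-0.1,0,-4],[0,0,0],1],[[-0.1,0,-4.4],[0,0,0],1],[[-0.2,0.1,-4.8],[0,0,0],1],[[-0.3,0.1,-5.2],[0,0,0],1],[[-0.3,0.1,-5.6],[0,0,0],1],[[-0.3,0.1,-6],[0,0,0],1],[[-0.3,0.1,-6.4],[0,0,0],1],[[-0.3,0.1,-6.8],[0,0,0],1],[[-0.3,0.1,-7.2],[0,0,0],1],[[-0.3,0.1,-7.5],[0,0,0],1],[[-0.3,0.1,-7.8],[0,0,0],1]]'

```text
clock: 11.4
tool_pos: [0.5837, 0.3105, 0.1348]
eef_rot: [-3.142, 0.001, 1.564]
ft_force: [0.7, -2.0, 1.5]
grip_width: 0.004
gripper_force: 1.0
```

Emit:
apply_moves --series '[[[0,0,-0.2],[0,0,0],1],[[0,0,-0.4],[0,0,0],1],[[0,0,-0.6],[0,0,0],1],[[0,0,-0.8],[0,0,0],1],[[0,0,-1],[0,0,0],1],[[0,0,-1.2],[0,0,0],1],[[0,0,-1.4],[0,0,0],1],[[0,0,-1.6],[0,0,0],1],[[0,0,-1.8],[0,0,0],1],[[0,0,-2],[0,0,0],1],[[0,0,-2.2],[0,0,0],1],[[0,0,-2.5],[0,0,0],1]]'

```text
clock: 12.6
tool_pos: [0.5835, 0.3109, 0.1595]
eef_rot: [-3.141, 0.0, 1.564]
ft_force: [-0.6, -0.1, 0.3]
grip_width: 0.004
gripper_force: 0.0
```

```bash
python3 chk.py
```

```text
flap (array([0., 0.]), 0.999) padrim (array([ 0.  , -0.62]), 0.992) mid (array([0., 0.]), 0.997) dropper top (array([0., 0.]), 1.0)
[0.58 0.31 0.16] [ 0.47 -0.4   0.24] 12.7
```

Flap shut, lever back at rest, no contact. I'll lift away and retreat.

Emit:
apply_moves --series '[[[0,0,-1.5],[0,0,0],1],[[0,0,-4],[0,0,0],1],[[0,0,-7],[0,0,0],1],[[0,0,-10],[0,0,0],1],[[-5,-2,-10],[0,0,0],1],[[-10,-4,-10],[0,0,0],1],[[-15,-6,-10],[0,0,0],1],[[-20,-8,-10],[0,0,0],1],[[-25,-8,-10],[0,0,0],1],[[-30,-8,-10],[0,0,0],1],[[-35,-8,-10],[0,0,0],1],[[-40,-8,-10],[0,0,0],1],[[-45,-8,-10],[0,0,0],1],[[-45,-8,-10],[0,0,0],1],[[-45,-8,-10],[0,0,0],1],[[-45,-8,-10],[0,0,0],1]]'

```text
clock: 14.3
tool_pos: [0.5009, -0.1368, 0.2602]
eef_rot: [3.141, -0.001, 1.566]
ft_force: [0.7, 0.4, 0.5]
grip_width: 0.004
gripper_force: 0.0
```

```bash
python3 chk.py; python3 - <<'E'
from h import *
i=arm.camera("top"); d=cv2.absdiff(i,cv2.imread("pics/top0.png")).max(2)
for n,(x,y) in dict(dropper=(215,178),pot=(271,303),weight=(318,287),paddle=(196,257),flap=(313,190)).items(): print(n,d[y-10:y+10,x-10:x+10].max())
for r in arm.trace("top","ball_a")[:3]: print(r["conf"],r["point"])
print(arm.close_job())
E
```

```text
flap (array([0., 0.]), 1.0) padrim (array([ 0.  , -0.62]), 0.991) mid (array([0., 0.]), 0.997) dropper top (array([0., 0.]), 1.0)
[ 0.5  -0.14  0.26] [ 1.36 -0.12 -0.26] 14.4
dropper 2
pot 2
weight 3
paddle 73
flap 1
0.65 [345.2, 263.4]
0.49 [359.1, 284.4]
the job is handed in; nothing more can be done
None
```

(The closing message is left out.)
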